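# Make up two soil-test field kits

### The job

Make up the two field kits from the stock standing close to the left and right of the trays (not from the far left end of the table): the long tray with three pockets gets the tall soil tin, the larger white bottle with its cap on, and the dropper bottle with the pointed nozzle; the short tray with two pockets gets the small funnel, still rim down, and the smallest capped bottle. Stand each thing upright and fully down in the pocket cut to its size, the widest thing of a kit in the widest pocket and so on. Leave the low tin and the open bottle where they stand, and let go of everything.

Things in the scene. Friction and masses are not known exactly. Their poses are not given: they have to be found in the camera images.
- long_tray: fixed long plywood kit tray: flat block 92 (x) x 215 (y) x 16 mm with THREE pockets in a row. Origin: underside centre; y along the row. Round pockets 8 mm deep, floor 8 mm above the table; centres (x, y) in mm: (0, +61.5) diameter 80 for the tall tin; (0, -15.5) diameter 62 for the capped bottle; (0, -77) diameter 49 for the dropper bottle.
- short_tray: fixed short plywood kit tray: flat block 92 (x) x 142 (y) x 16 mm with TWO pockets in a row. Origin: underside centre; y along the row. Round pockets 8 mm deep, floor 8 mm above the table; centres (x, y) in mm: (0, +25) diameter 80 for the funnel; (0, -43) diameter 44 for the small bottle.
- tall_tin: the taller of the two round pale soil tins with press lids: 64 mm diameter, 48 mm high (straight wall to 42 mm), about 80 g. Loose, upright, beside the trays, within 0.46 m left or right of straight ahead (look-alikes at the far left end are not meant). Origin: underside centre, z up.
- capped_bottle: larger white plastic bottle with its ribbed white screw cap on: body 46 mm diameter and straight up to 60 mm, 80 mm high over the cap, about 70 g. Loose, upright, beside the trays, within 0.46 m left or right of straight ahead (look-alikes at the far left end are not meant). Origin: underside centre, z up.
- dropper: white dropper bottle with a pointed nozzle: body 33 mm diameter and straight up to 52 mm, nozzle tapering to 82 mm, about 40 g. Loose, upright, beside the trays, within 0.46 m left or right of straight ahead (look-alikes at the far left end are not meant). Origin: underside centre, z up.
- small_funnel: small pale funnel standing on its wide rim, stem upward: rim 64 mm diameter, cone up to 33 mm, stem from 33 to 64 mm high and about 10 to 14 mm thick (grasp it by the stem), about 30 g. Loose, upright, beside the trays, within 0.46 m left or right of straight ahead (look-alikes at the far left end are not meant). Origin: underside centre, z up.
- small_bottle: smallest bottle, with screw cap: body 28 mm diameter and straight up to 47 mm, 63 mm high over the cap, about 35 g. Loose, upright, beside the trays, within 0.46 m left or right of straight ahead (look-alikes at the far left end are not meant). Origin: underside centre, z up.
- low_tin: bystander, to be left alone: the lower and smaller of the two round pale soil tins, 57 mm diameter, 28 mm high. Loose, upright, beside the trays, within 0.46 m left or right of straight ahead (look-alikes at the far left end are not meant). Origin: underside centre, z up.
- open_bottle: bystander, to be left alone: white bottle without a cap, its threaded neck open; body 43 mm diameter, 78 mm high. Loose, upright, beside the trays, within 0.46 m left or right of straight ahead (look-alikes at the far left end are not meant). Origin: underside centre, z up.

How it is judged:
By the outcome, as a careful person would: the job done as asked, in the order asked, and still so for the second after the job is handed in, with the robot touching nothing.
It also fails if it takes over 128 s, if anything falls off the work surface, if the arm or the gripper's body presses on something with over 40 N, if the wrist force passes 120 N, or if a joint passes its speed limit or range.

### The arm

A 6-joint arm with a two-finger parallel gripper is mounted at the origin on a cart in front of the work surface, level with it; the furniture and walls round the work are solid. World frame = base frame: x ahead of the robot, y to its left, z up, the work surface at z = 0. Lengths are in m, angles in rad, forces in N, time in s.
With the tool pointing down it reaches from about 0.35 to 0.775 m from the base axis. Payload 7.3 kg.
Tool frame: the origin (TCP) lies at the very end of the fingers, on their centre line; the grasp point (between the pads) lies ctrl.grip_depth behind it (ctrl.grip_depth is the distance from the TCP to the grasp point, in m); z points along the fingers, y is the line along which they close (so a half turn about z gives the same grasp; the last joint's range is limited). The gripper opens to 92 mm and grips with 3 to 60 N. Pads are 19 mm wide; open, the fingers measure 130 mm over their backs; the gripper's body (75 mm by 190 mm) begins 47 mm behind the grasp point.
Start: joints at [-1.411, 0.342, 1.524, -0, 1.275, -0.146], TCP at [0.158, -0.501, 0.198] pointing down, gripper open.
Joint ranges: [-2.53, 2.53], [-0.77, 2.02], [0.04, 2.7], [-1, 4.14], [0.28, 2.66], [-3.11, 3.11]. Speed limits (rad/s): [2.57, 2.57, 3.14, 3.14, 3.14, 3.14].

### API

Orientations are given as [roll, pitch, yaw] about the fixed x, y, z axes, in that order (R = Rz(yaw) Ry(pitch) Rx(roll)).
In Python, from workcell import ctrl gives the robot as it stands.
- The arm moves only by the shell command python3 -m crank 'ROWS' [FORCE]. ROWS is JSON, a list of rows, each a list of 7 numbers: the turn, a rotation vector about the tool's x, y, z in rad, then the shift along the tool's x, y, z in mm, then the opening, from -1 (shut) to 1 (fully open). In form: [[ax, ay, az, dx, dy, dz, gripper], ...]. A call has 1 to 10 rows; each row is the pose to reach, as a shift and turn from the pose commanded when the call began, along the tool's axes at that moment; what a row does not reach only later rows make up. A row lasts 1/12 s, in which the tool goes at most 41.7 mm and 7.16 degrees, less where a joint would pass 70% of its speed; a pose out of reach is approached as far as the arm can. A call with a gripper value outside its range is refused whole. The fingers move at their own pace and stop on an object; FORCE is the grip in N (left out, the last holds). Time passes only in rows, so rows that repeat a pose let the fingers close. It gives the time, the measured TCP pose, the force, the opening and the grip force at its end, in the units of the state.
- ctrl.observe(): the state, without advancing time (a new reading comes with each control period).
- ctrl.get_image(name): name is "side" or "top" or "wrist"; returns a dict with "img" (420x560x3 uint8, red, green, blue), "camera_matrix" (3x3 intrinsics, pixels), "dist_coeffs" ([k1, k2, p1, p2, k3] as OpenCV has them; the pictures are not rectified), "view" (4x4, takes a point from world to camera coordinates). Camera axes: x right, y up, looking along -z (the intrinsics and any distortion apply to the point x, -y, -z); pixel columns grow to the right and rows downward; lengths in m; the calibration is good to about 2 mm. A picture is of the moment at which its call begins. There is no depth.
- ctrl.sign_off(): hands the job in; it is judged then, once.
Trained networks look in a picture, given as the dict that the camera call returned (one of the last four; its "shot" number tells which), for a name from the list of things; names that differ only in an ending like _2 or _b are one class to them, and where a whole thing is asked for, a point or a joint stands for the part that bears it (a point fixed in the world has none). Each returns a list of dicts, best first, with "p" (0 to 1); they miss things now and then, are a little off and sometimes report something else, mostly with a low value. They report only what shows in the picture. A call takes as long as a camera call.
- ctrl.cut_out(label, picture): "mask" (420x560 bool, what is visible of it) and "centre" ([column, row] in pixels, amid what is visible of it).
The state is a dict: "t": time; "qpos": joint angles; "joint_vel": joint speeds; "effort": joint torques, N m; "eef_pos": TCP position; "orientation": TCP orientation; "force": force on the tool from outside, world axes, zero at the start; "ft_torque": the same for the moment, N m; "gripper_width": finger opening in m; "grasp_force": force on a finger pad.
Only numpy, scipy, OpenCV 4.12 (cv2) and the standard library are available. Lean on these libraries where they do the work, as an engineer would, in place of code of your own. Each camera call takes 0.05 s, during which the arm holds its last target. There are 200 camera calls.

## Working session

There is one attempt and no reset: what is moved stays moved. The work goes in short steps, Python scripts to look and compute and a shell command to move; the robot and the scene stay as the last step left them, time stands still between calls to the robot, and variables do not carry over. Pictures are saved under pics/ and viewed, at most 14 in all, crops included, and the job is handed in when it is done.

```bash
mkdir -p pics; ls
python3 - <<'E'
from workcell import ctrl
import cv2
o=ctrl.observe(); print(o, ctrl.grip_depth)
for n in ("top","side"):
    p=ctrl.get_image(n); cv2.imwrite(f"pics/{n}0.png",p["img"][:,:,::-1]); print(n,p["camera_matrix"],p["dist_coeffs"],p["view"])
E
```

```text
pics
{'t': 0.0, 'qpos': array([-1.41101637e+00,  3.42717482e-01,  1.52502804e+00,  2.69669290e-05,
        1.27538953e+00, -1.45972109e-01]), 'joint_vel': array([ 0.00049694,  0.00027535, -0.0026085 , -0.00089208, -0.0011422 ,
       -0.00171465]), 'effort': array([ 8.96060264e-04, -4.31234372e+01, -2.44217134e+01,  7.18402304e-02,
        5.59386739e-02, -1.10054689e-04]), 'eef_pos': array([ 0.15800146, -0.50018508,  0.19694387]), 'orientation': array([-3.14007040e+00, -2.49862094e-04,  3.05744009e-01]), 'force': array([-0.20098207, -0.69331874,  0.74732475]), 'ft_torque': array([ 0.03823393, -0.02900332, -0.01047412]), 'grasp_force': 0.0, 'gripper_width': 0.09152132409810748} 0.0188
top [[498.62014577   0.         278.38200462]
 [  0.         498.62014577 215.67358315]
 [  0.           0.           1.        ]] [-0.18164583  0.          0.          0.          0.        ] [[ 0.00474593 -0.9998178  -0.01848918  0.0539754 ]
 [ 0.99058637  0.002171    0.13687192 -0.50919658]
 [-0.13680684 -0.01896472  0.99041619 -1.3233193 ]
 [ 0.          0.          0.          1.        ]]
side [[510.7192113    0.         283.30155992]
 [  0.         510.7192113  214.22500752]
 [  0.           0.           1.        ]] [0.05344435 0.         0.         0.         0.        ] [[-0.93002923 -0.36717111 -0.0151989   0.50615523]
 [ 0.19072219 -0.517618    0.83408432 -0.100057  ]
 [-0.3141189   0.77282403  0.55142754 -1.23995749]
 [ 0.          0.          0.          1.        ]]
```

View pics/top0.png

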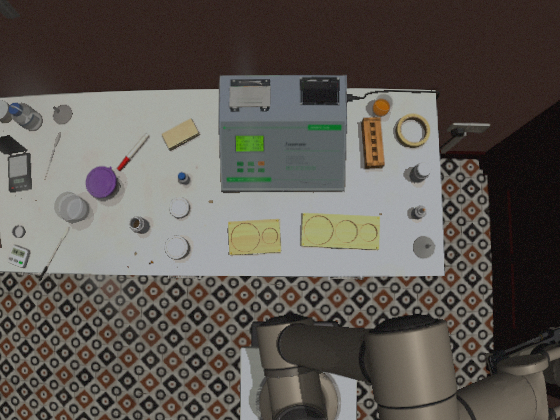

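View pics/side0.png

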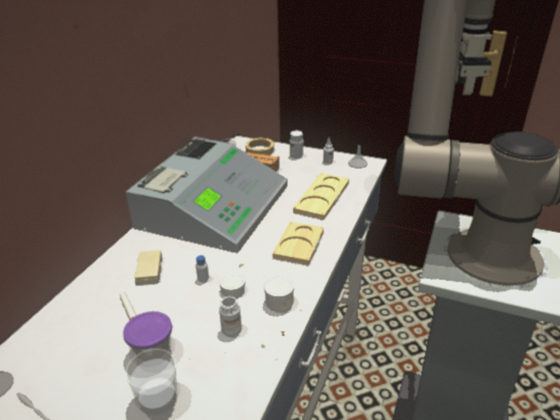

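The top view shows the stock on the right: capped bottle (420,173), dropper (418,212) and funnel (424,246). On the left are the small blue-capped bottle (182,178), low tin (178,207), tall tin (176,247) and open bottle (138,225). The trays are at (341,232) and (254,237), with the analyser behind them.

```bash
cat > h.py <<'E'
import numpy as np, cv2
from scipy.optimize import least_squares
from workcell import ctrl
# (z, radius) profiles
P=dict(tall_tin=[(0,32),(48,32)],capped_bottle=[(0,23),(60,23),(62,17),(80,17)],dropper=[(0,16.5),(52,16.5),(55,9),(82,2)],
 small_funnel=[(0,32),(33,7),(64,5)],small_bottle=[(0,14),(47,14),(49,10),(63,10)],low_tin=[(0,28.5),(28,28.5)],open_bottle=[(0,21.5),(60,21.5),(62,14),(78,14)])
def proj(X,p):
    V=p["view"]; c=np.asarray(X,float).reshape(-1,3)@V[:3,:3].T+V[:3,3]; c=c*[1,-1,-1]
    return cv2.projectPoints(c,np.zeros(3),np.zeros(3),p["camera_matrix"],p["dist_coeffs"])[0][:,0]
def ray(uv,p,z):
    n=cv2.undistortPoints(np.array([[uv]],float),p["camera_matrix"],p["dist_coeffs"])[0,0]
    R,t=p["view"][:3,:3],p["view"][:3,3]; d=R.T@[n[0],-n[1],-1]; o=-R.T@t
    return o+d*(z-o[2])/d[2]
def sil(name,xy,p,z0=0):
    a=np.linspace(0,2*np.pi,24,endpoint=False); m=np.zeros((420,560),np.uint8)
    rings=[np.c_[xy[0]+r*1e-3*np.cos(a),xy[1]+r*1e-3*np.sin(a),np.full(24,z0+z*1e-3)] for z,r in P[name]]
    for A,B in zip(rings,rings[1:]):
        h=cv2.convexHull(proj(np.r_[A,B],p).astype(np.float32)); cv2.fillConvexPoly(m,np.round(h*16).astype(np.int32),1,shift=4)
    return m
def cen(m):
    M=cv2.moments(m.astype(np.uint8),True); return np.array([M["m10"],M["m01"]])/max(M["m00"],1)
def locate(name,mask,p,z0=0):
    xy=ray(cen(mask),p,z0+.02)[:2]
    for _ in range(6):
        e=cen(mask)-cen(sil(name,xy,p,z0)); u=proj([*xy,z0+.02],p)[0]
        xy=xy+(ray(u+e,p,z0+.02)-ray(u,p,z0+.02))[:2]
    s=sil(name,xy,p,z0)>0; return xy,(s&mask).sum()/(s|mask).sum()
E
python3 - <<'E'
from h import *
for v in("top","side"):
    p=ctrl.get_image(v)
    for n in P:
        for d in ctrl.cut_out(n,p)[:3]:
            xy,iou=locate(n,d["mask"],p); print(v,n,round(d["p"],2),np.round(d["centre"]),np.round(xy*1e3),round(iou,2))
    for n in("long_tray","short_tray"):
        for d in ctrl.cut_out(n,p)[:2]:
            c=max(cv2.findContours(d["mask"].astype(np.uint8),0,2)[0],key=cv2.contourArea)[:,0]
            w=np.array([ray(q,p,.016)[:2] for q in c.astype(float)])*1e3
            print(v,n,round(d["p"],2),np.round(d["centre"]),cv2.minAreaRect(w.astype(np.float32)))
p=ctrl.get_image("top")
for uv in [(221,190),(345,190),(345,76),(221,76)]:print("machine z=.05/.12",uv,ray(uv,p,.05).round(3),ray(uv,p,.12).round(3))
p=ctrl.get_image("side"); print(proj([[.6,.1,0],[.6,.1,.05],[.6,.1,.1],[.5,.1,0]],p))
E
```

```text
top tall_tin 0.83 [180. 246.] [422. 334.] 0.88
top tall_tin 0.43 [140. 226.] [485. 445.] 0.5
top capped_bottle 0.71 [422. 170.] [ 633. -339.] 0.86
top dropper 0.65 [417. 215.] [ 521. -332.] 0.66
top small_funnel 0.83 [422. 248.] [ 426. -351.] 0.93
top low_tin 0.57 [179. 206.] [536. 335.] 0.85
top open_bottle 0.5 [140. 222.] [484. 444.] 0.95
top open_bottle 0.3 [342. 229.] [ 468. -113.] 0.1
top long_tray 0.8 [340. 231.] ((470.7894592285156, -114.86102294921875), (215.05435180664062, 95.10594177246094), 87.22444915771484)
side tall_tin 0.7 [282. 296.] [423. 332.] 0.87
side capped_bottle 0.75 [297. 145.] [ 633. -343.] 0.85
side dropper 0.61 [329. 155.] [ 520. -327.] 0.82
side small_funnel 0.54 [233. 284.] [539. 326.] 0.72
side small_funnel 0.48 [357. 161.] [ 425. -349.] 0.72
side small_funnel 0.3 [330. 153.] [ 530. -365.] 0.65
side small_bottle 0.58 [201. 267.] [616. 322.] 0.85
side low_tin 0.77 [234. 285.] [535. 331.] 0.89
side open_bottle 0.76 [230. 313.] [485. 439.] 0.92
side long_tray 0.93 [319. 196.] ((467.7630615234375, -104.96855926513672), (243.6333770751953, 102.54833984375), 87.63594055175781)
side short_tray 0.8 [298. 243.] ((451.185302734375, 130.54360961914062), (99.77247619628906, 163.8965301513672), 2.3615939617156982)
machine z=.05/.12 (221, 190) [0.577 0.212 0.05 ] [0.564 0.203 0.12 ]
machine z=.05/.12 (345, 190) [ 0.578 -0.125  0.05 ] [ 0.564 -0.117  0.12 ]
machine z=.05/.12 (345, 76) [ 0.909 -0.133  0.05 ] [ 0.879 -0.124  0.12 ]
machine z=.05/.12 (221, 76) [0.91  0.222 0.05 ] [0.879 0.212 0.12 ]
[[249.81040633 228.36015517]
 [248.82035346 212.55816173]
 [247.78435005 196.08273093]
 [285.01356464 236.07551795]]
```

```bash
R='[0,0,0.306,323,-55,0,1]'; 
python3 -m crank '[[0,0,0.306,323,-55,0,1],[0,0,0.306,323,-55,0,1],[0,0,0.306,323,-55,0,1],[0,0,0.306,323,-55,0,1],[0,0,0.306,323,-55,0,1],[0,0,0.306,323,-55,0,1],[0,0,0.306,323,-55,0,1],[0,0,0.306,323,-55,0,1],[0,0,0.306,323,-55,0,1],[0,0,0.306,323,-55,0,1]]' 15
python3 - <<'E'
from h import *
p=ctrl.get_image("top")
hsv=cv2.cvtColor(p["img"],cv2.COLOR_RGB2HSV); m=cv2.inRange(hsv,(18,50,100),(35,255,255))
for c in cv2.findContours(m,0,2)[0]:
    if cv2.contourArea(c)>700:
        w=np.array([ray(q,p,.016)[:2] for q in c[:,0].astype(float)])*1e3
        print(cv2.boundingRect(c),cv2.minAreaRect(w.astype(np.float32)))
E
```

```text
t: 2.03
eef_pos: [0.4512, -0.3494, 0.1972]
orientation: [-3.141, 0.0, 0.004]
force: [-0.4, -0.4, 0.3]
gripper_width: 0.0918
grasp_force: 0.0
(228, 219, 53, 36) ((453.5630798339844, 123.12982940673828), (93.0108413696289, 142.9647216796875), 3.5299072265625)
(301, 213, 79, 37) ((469.9510803222656, -115.25796508789062), (216.1174774169922, 93.30987548828125), 87.44847106933594)
(397, 114, 33, 32) ((763.031494140625, -330.2239990234375), (93.32331848144531, 95.33427429199219), 0.849583625793457)
```

```bash
python3 -m crank '[[0,0,0,-29,-40,0,1],[0,0,0,-29,-80,0,1],[0,0,0,-29,-120,0,1],[0,0,0,-29,-160,0,1],[0,0,0,-29,-200,0,1],[0,0,0,-29,-240,0,1],[0,0,0,-29,-280,0,1],[0,0,0,-29,-320,0,1],[0,0,0,-29,-360,0,1],[0,0,0,-29,-400,0,1]]'
python3 -m crank '[[0,0,0,0,-40,0,1],[0,0,0,0,-80,0,1],[0,0,0,0,-120,0,1],[0,0,0,0,-160,0,1],[0,0,0,0,-200,0,1],[0,0,0,0,-240,0,1],[0,0,0,0,-283,0,1],[0,0,0,0,-283,0,1],[0,0,0,0,-283,0,1],[0,0,0,0,-283,0,1]]'
python3 - <<'E'
from h import *
p=ctrl.get_image("wrist"); cv2.imwrite("pics/w1.png",p["img"][:,:,::-1])
for n in P:
    for d in ctrl.cut_out(n,p)[:2]:
        xy,iou=locate(n,d["mask"],p); print(n,round(d["p"],2),np.round(d["centre"]),np.round(xy*1e3),round(iou,2))
E
```

```text
t: 2.92
eef_pos: [0.4198, 0.0492, 0.1979]
orientation: [3.141, -0.001, -0.003]
force: [1.4, 0.3, 0.5]
gripper_width: 0.0922
grasp_force: 0.0
t: 3.75
eef_pos: [0.4209, 0.3304, 0.1974]
orientation: [3.14, 0.0, -0.001]
force: [0.1, 0.1, 0.2]
gripper_width: 0.0919
grasp_force: 0.0
tall_tin 0.81 [280. 183.] [423. 333.] 0.89
small_bottle 0.47 [282. 184.] [422. 333.] 0.26
low_tin 0.61 [279.  72.] [535. 333.] 0.96
open_bottle 0.95 [169. 125.] [484. 443.] 0.94
```

View pics/w1.png

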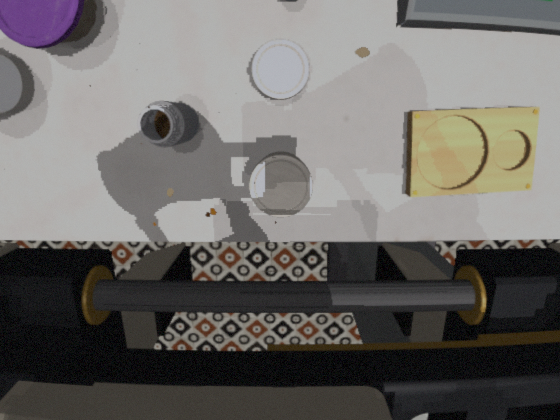

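The wrist view shows the tall tin under the gripper at (280,184), low tin (280,70), open bottle (165,125), and the short tray's pockets at (452,152) and (513,150). This agrees with the estimates, so I descend and grip.

```bash
python3 -m crank '[[0,0,0,1,-1,40,1],[0,0,0,1,-1,80,1],[0,0,0,1,-1,120,1],[0,0,0,1,-1,150,1],[0,0,0,1,-1,170,1],[0,0,0,1,-1,181,1],[0,0,0,1,-1,181,1],[0,0,0,1,-1,181,1],[0,0,0,1,-1,181,0.3],[0,0,0,1,-1,181,-0.2]]' 20
python3 -m crank '[[0,0,0,0,0,0,-0.2],[0,0,0,0,0,0,-0.2],[0,0,0,0,0,0,-0.2],[0,0,0,0,0,0,-0.2],[0,0,0,0,0,0,-0.2],[0,0,0,0,0,0,-0.2]]'
```

```text
t: 4.98
eef_pos: [0.4225, 0.3335, 0.0179]
orientation: [-3.14, -0.002, -0.0]
force: [-0.3, 0.3, -0.5]
gripper_width: 0.0824
grasp_force: 0.0
t: 5.48
eef_pos: [0.4217, 0.333, 0.0166]
orientation: [3.142, -0.0, -0.0]
force: [-0.0, 0.4, -0.4]
gripper_width: 0.0432
grasp_force: 0.0
```

Run:
```python
from h import *
print(ctrl.observe()["gripper_width"])
p=ctrl.get_image("wrist");q=ctrl.get_image("side"); cv2.imwrite("pics/w2.png",np.hstack([p["img"],cv2.resize(q["img"][220:340,200:360],(560,420))])[:,:,::-1][:, :][::1])
im=cv2.imread("pics/w2.png"); cv2.imwrite("pics/w2.png",cv2.resize(im,(800,300)))
```

```text
0.043207374890663515
```

View pics/w2.png

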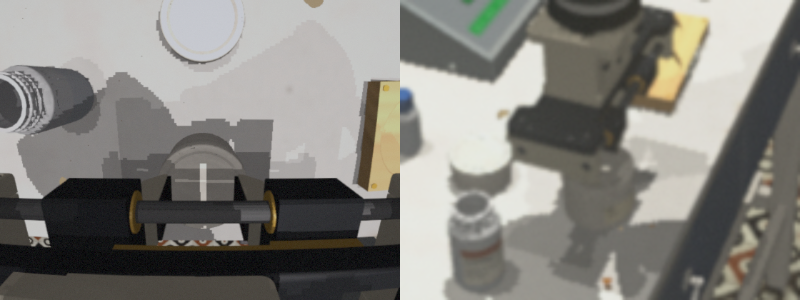

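The wrist view shows the tin between the fingers, but it is unclear whether they touch it. I'll let them close a little further and look closer.

```bash
python3 -m crank '[[0,0,0,0,0,0,-0.2],[0,0,0,0,0,0,-0.2],[0,0,0,0,0,0,-0.2]]'
python3 - <<'E'
from h import *
q=ctrl.get_image("side");p=ctrl.get_image("wrist"); cv2.imwrite("pics/s3.png",cv2.resize(np.hstack([q["img"][200:340,220:360],p["img"][180:350,180:380][:,:170][:140,:140] if 0 else cv2.resize(p["img"][160:360,180:380],(140,140))]),(800,400),interpolation=cv2.INTER_CUBIC)[:,:,::-1])
print(proj([[.422,.333,.0],[.422,.333,.048],[.422,.333,.066],[.422,.355,.017],[.422,.311,.017]],q)-[220,200])
print(proj([[.422,.365,.048],[.422,.301,.048],[.422,.355,.017],[.422,.311,.017]],p))
E
```

```text
t: 5.83
eef_pos: [0.4217, 0.333, 0.0165]
orientation: [3.141, 0.0, -0.0]
force: [0.3, -0.1, -0.4]
gripper_width: 0.0369
grasp_force: 0.0
[[ 59.36355789 102.26797789]
 [ 58.92740396  85.55873173]
 [ 58.7583173   79.08820455]
 [ 55.35139817 103.09270783]
 [ 62.95286078  89.9906001 ]]
[[217.20366295 266.51275711]
 [348.55671724 266.65279797]
 [244.52559092 243.5037188 ]
 [321.51660073 243.57860624]]
```

View pics/s3.png

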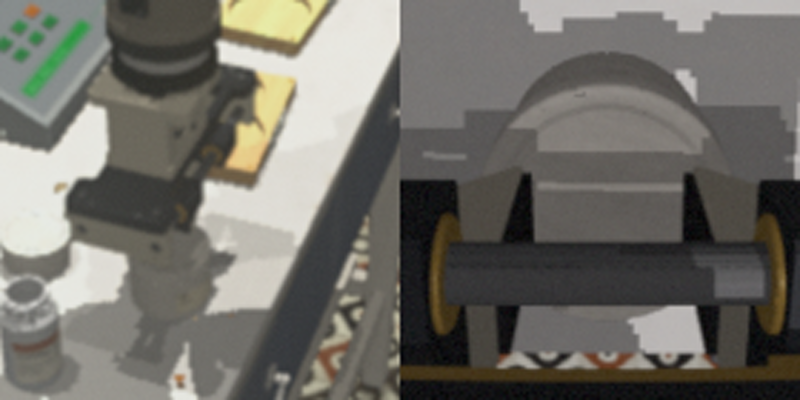

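Run:
```python
from h import *
p=ctrl.get_image("wrist"); q=ctrl.get_image("side"); t=ctrl.get_image("top")
o=ctrl.observe(); print(o["eef_pos"],o["qpos"]); print("cam pos",-p["view"][:3,:3].T@p["view"][:3,3])
im=np.ascontiguousarray(cv2.resize(p["img"],None,fx=3,fy=3,interpolation=2)[480:1000,480:1200])
for z,c in((.0165,(255,0,0)),(.035,(0,200,0)),(.05,(0,0,255)),(.07,(255,0,255))):
    for s in(1,-1):
        for dx in(.0095,-.0095):
            u=proj([.4217+dx,.333+s*.01845,z],p)[0]*3+1-[480,480]; cv2.circle(im,tuple(int(v) for v in u),4,c,2)
a=np.linspace(0,6.28,60)
for z,r in((.048,.032),(0,.032)):
    u=proj(np.c_[.422+r*np.cos(a),.333+r*np.sin(a),0*a+z],p)*3-[480,480]; cv2.polylines(im,[u.astype(np.int32)],True,(0,255,255),1)
cv2.imwrite("pics/o4.png",im[:,:,::-1])
```

```text
[0.42166584 0.33301566 0.01653907] [ 5.25846778e-01  5.75606611e-01  1.70951770e+00 -1.07936043e-04
  8.56556463e-01  2.09695203e+00]
cam pos [0.49430652 0.33256706 0.2030506 ]
```

View pics/o4.png

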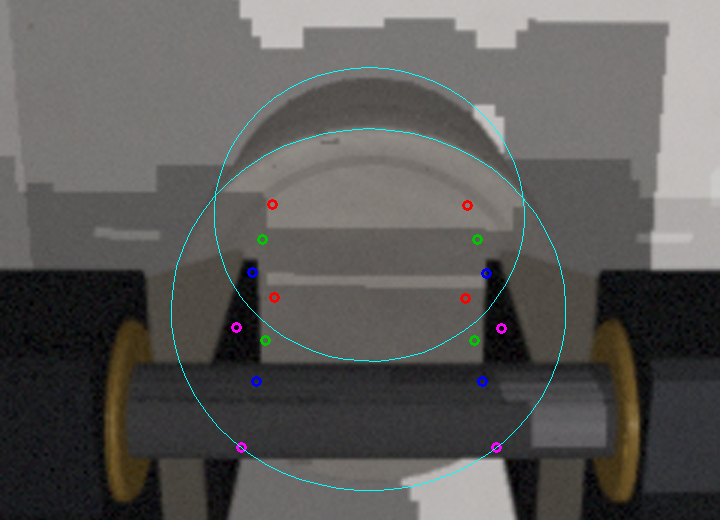

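The overlay puts the visible black finger ends around z≈0.05, just above the lid, though the reported TCP is z=0.017. I'll lift and compare against a clear background.

```bash
python3 -m crank '[[0,0,0,0,0,-40,-0.2],[0,0,0,0,0,-80,-0.2],[0,0,0,0,0,-100,-0.2],[0,0,0,0,0,-100,-0.2],[0,0,0,0,0,-100,-0.2]]'
python3 - <<'E'
from h import *
p=ctrl.get_image("wrist"); q=ctrl.get_image("side"); o=ctrl.observe(); x,y,z0=o["eef_pos"]; w=o["gripper_width"]/2
for n,pp in(("w",p),("s",q)):
    d=ctrl.cut_out("tall_tin",pp)
    for k in d[:1]: print(n,k["p"],locate("tall_tin",k["mask"],pp))
im=np.ascontiguousarray(cv2.resize(p["img"],None,fx=2,fy=2,interpolation=2)[200:700,300:820])
sd=np.ascontiguousarray(cv2.resize(q["img"][180:300,240:307],None,fx=4.1667,fy=4.1667,interpolation=2)[:500])
for z,c in((0,(255,0,0)),(.0188,(0,200,0)),(.035,(0,0,255)),(.066,(255,0,255))):
    for s in(1,-1):
        for dx in(.0095,-.0095):
            X=[x+dx,y+s*w,z0+z]
            u=proj(X,p)[0]*2+1-[300,200]; cv2.circle(im,tuple(int(v) for v in u),3,c,1)
            u=(proj(X,q)[0]-[240,180])*4.1667; cv2.circle(sd,tuple(int(v) for v in u),3,c,1)
cv2.imwrite("pics/o5.png",np.hstack([im,sd])[:,:,::-1])
E
```

```text
t: 6.5
eef_pos: [0.4223, 0.3334, 0.1177]
orientation: [-3.14, -0.002, -0.0]
force: [0.4, -0.6, -1.8]
gripper_width: 0.0364
grasp_force: 0.0
w 0.94 (array([0.42233768, 0.3330456 ]), np.float64(0.9317289639870285))
s 0.9 (array([0.42331113, 0.33127373]), np.float64(0.876953125))
```

View pics/o5.png

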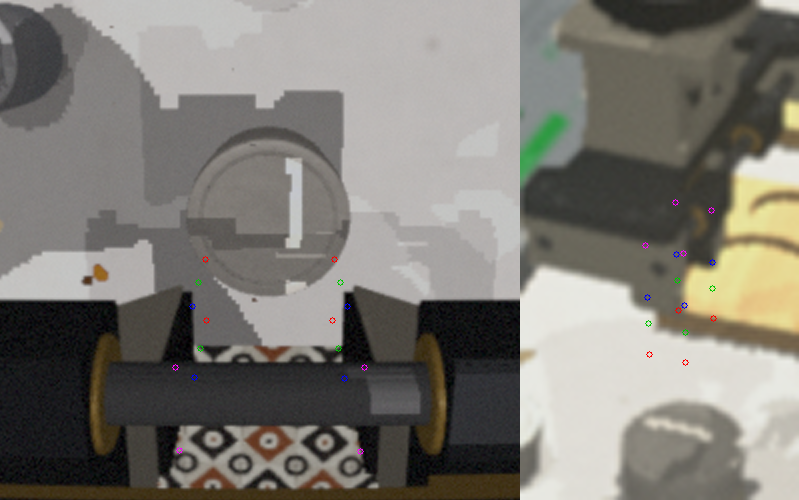

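The fingers end about 30 mm short of the reported TCP, at the blue marks. The tin hasn't moved: it is still at (422,333). I'll open, go down to about z=-0.02 reported and check.

```bash
python3 -m crank '[[0,0,0,0,0,0,1],[0,0,0,0,0,0,1],[0,0,0,0,0,0,1],[0,0,0,0,0,0,1],[0,0,0,0,0,0,1],[0,0,0,0,0,20,1],[0,0,0,0,0,50,1],[0,0,0,0,0,80,1],[0,0,0,0,0,90,1],[0,0,0,0,0,100,1]]'
python3 -m crank '[[0,0,0,0,0,10,1],[0,0,0,0,0,20,1],[0,0,0,0,0,30,1],[0,0,0,0,0,36,1],[0,0,0,0,0,36,1],[0,0,0,0,0,36,1]]'
python3 - <<'E'
from h import *
p=ctrl.get_image("wrist"); o=ctrl.observe(); x,y,z0=o["eef_pos"]; w=o["gripper_width"]/2
im=np.ascontiguousarray(cv2.resize(p["img"],None,fx=1.4,fy=1.4,interpolation=2))
for z,c in((0,(255,0,0)),(.0188,(0,200,0)),(.033,(0,0,255))):
    for s in(1,-1):
        for dx in(.0095,-.0095):
            u=proj([x+dx,y+s*w,z0+z],p)[0]*1.4; cv2.circle(im,tuple(int(v) for v in u),3,c,1)
cv2.imwrite("pics/o6.png",im[:,:784,::-1])
E
```

```text
t: 7.53
eef_pos: [0.4211, 0.3327, 0.0155]
orientation: [3.14, 0.002, -0.0]
force: [-0.9, 0.1, 0.8]
gripper_width: 0.0917
grasp_force: 0.0
t: 8.03
eef_pos: [0.4218, 0.3331, -0.0195]
orientation: [3.141, 0.0, -0.0]
force: [-0.5, 0.1, 1.1]
gripper_width: 0.0919
grasp_force: 0.0
```

View pics/o6.png

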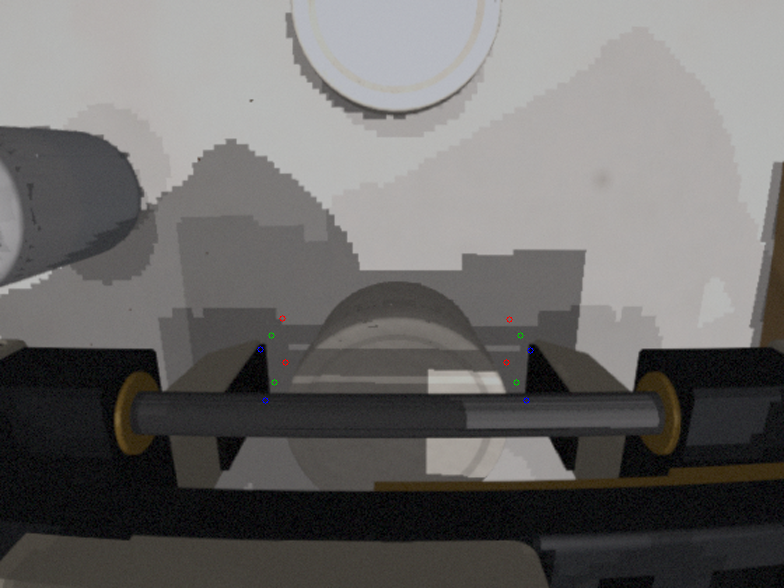

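The tips now sit at the blue marks (260,348)/(530,350), so they are about 32 mm above the reported TCP. The fingers straddle the tin, so I close.

```bash
python3 -m crank '[[0,0,0,0,0,0,0.1],[0,0,0,0,0,0,0.1],[0,0,0,0,0,0,0.1],[0,0,0,0,0,0,0.1],[0,0,0,0,0,0,0.1],[0,0,0,0,0,0,0.1],[0,0,0,0,0,0,0.1]]' 20
```

```text
t: 8.67
eef_pos: [0.4217, 0.3331, -0.0193]
orientation: [-3.142, -0.0, -0.0]
force: [-0.1, 0.2, 2.5]
gripper_width: 0.0603
grasp_force: 20.0
```

```bash
python3 -m crank '[[0,0,0,0,0,-40,0.1],[0,0,0,0,0,-80,0.1],[0,0,0,0,0,-100,0.1],[0,0,0,0,35,-110,0.1],[0,0,0,10,70,-110,0.1],[0,0,0,20,110,-110,0.1],[0,0,0,30,150,-110,0.1],[0,0,0,40,190,-110,0.1],[0,0,0,50,230,-110,0.1],[0,0,0,51,267,-110,0.1]]'
python3 -m crank '[[0,0,-0.12,0,30,0,0.1],[0,0,-0.24,0,60,0,0.1],[0,0,-0.36,0,90,0,0.1],[0,0,-0.48,0,110,0,0.1],[0,0,-0.6,0,120,0,0.1],[0,0,-0.72,0,120,0,0.1],[0,0,-0.84,0,120,0,0.1],[0,0,-0.96,0,120,0,0.1],[0,0,-1.08,0,120,0,0.1],[0,0,-1.2,0,120,0,0.1]]'
python3 -m crank '[[0,0,-0.12,0,0,0,0.1],[0,0,-0.24,0,0,0,0.1],[0,0,-0.37,0,0,0,0.1],[0,0,-0.37,0,0,0,0.1],[0,0,-0.37,0,0,0,0.1]]'
python3 - <<'E'
from h import *
p=ctrl.get_image("wrist"); q=ctrl.get_image("top")
cv2.imwrite("pics/w7.png",p["img"][:,:,::-1])
for n in("long_tray","short_tray"):
    for d in ctrl.cut_out(n,p)[:1]:
        c=max(cv2.findContours(d["mask"].astype(np.uint8),0,2)[0],key=cv2.contourArea)[:,0]
        w=np.array([ray(u,p,.016)[:2] for u in c.astype(float)])*1e3
        print(n,round(d["p"],2),cv2.minAreaRect(w.astype(np.float32)))
E
```

```text
t: 9.5
eef_pos: [0.4739, 0.0637, 0.0907]
orientation: [3.141, -0.002, -0.001]
force: [0.9, -0.2, -0.5]
gripper_width: 0.0609
grasp_force: 20.0
t: 10.33
eef_pos: [0.4724, -0.054, 0.0904]
orientation: [-3.141, 0.0, 1.206]
force: [0.3, 0.5, -0.4]
gripper_width: 0.0605
grasp_force: 20.0
t: 10.75
eef_pos: [0.4725, -0.0539, 0.0905]
orientation: [-3.141, 0.0, 1.566]
force: [0.2, 0.3, -0.1]
gripper_width: 0.0606
grasp_force: 20.0
long_tray 0.96 ((474.6985168457031, -41.83841323852539), (71.26974487304688, 92.428466796875), 88.46595764160156)
short_tray 0.97 ((457.52154541015625, 73.68994140625), (93.51782989501953, 48.676307678222656), 3.5260486602783203)
```

View pics/w7.png

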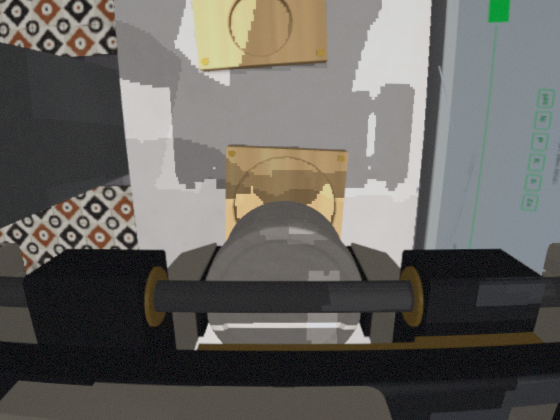

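The tin is held, and the pocket behind it is at about (285,200), as expected. The analyser edge is at column 430, so I check the gripper's clearance to it.

Run:
```python
from h import *
p=ctrl.get_image("wrist"); q=ctrl.get_image("side"); 
for z in(.13,.15,.17): print(z,ray((540,300),p,z).round(3))
for z in (0,.03,.05): print(z,ray((425,150),p,z).round(3),ray((440,150),p,z).round(3))
# front vertical edge of machine in the side picture
for uv in((236,241),(238,228),(288,185)): print(uv,ray(uv,q,0).round(3),ray(uv,q,.05).round(3))
cv2.imwrite("pics/s8.png",cv2.resize(q["img"][120:300,160:400],(800,600))[:,:,::-1])
```

```text
0.13 [ 0.603 -0.071  0.13 ]
0.15 [ 0.585 -0.059  0.15 ]
0.17 [ 0.568 -0.047  0.17 ]
0 [ 0.587 -0.011  0.   ] [ 0.6  -0.01  0.  ]
0.03 [ 0.575 -0.008  0.03 ] [ 0.586 -0.007  0.03 ]
0.05 [ 0.567 -0.006  0.05 ] [ 0.577 -0.005  0.05 ]
(236, 241) [0.61  0.163 0.   ] [0.577 0.223 0.05 ]
(238, 228) [0.63  0.109 0.   ] [0.596 0.173 0.05 ]
(288, 185) [ 0.587 -0.147  0.   ] [ 0.556 -0.067  0.05 ]
```

View pics/s8.png

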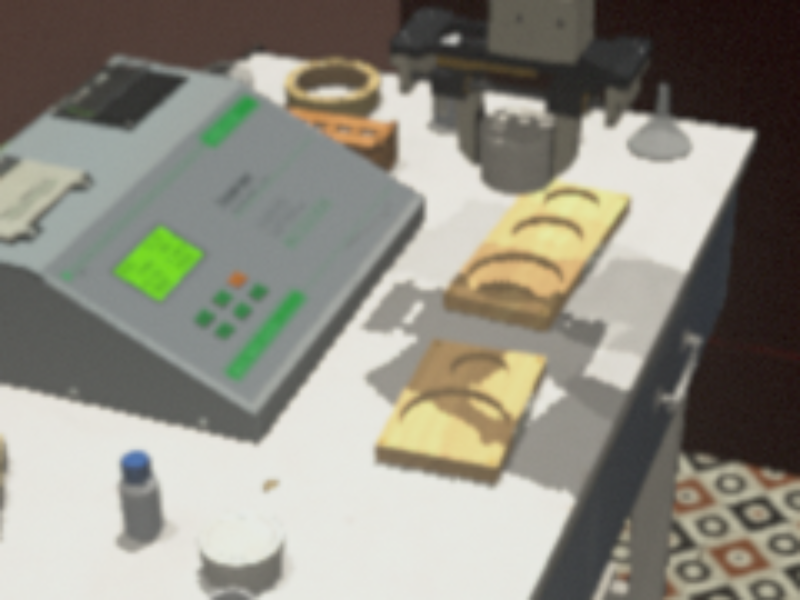

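The analyser's front edge is only about 30 mm high at x≈0.58, and the gripper body stays above it. I'll lower the tin into its pocket.

```bash
python3 -m crank '[[0,0,0,0,0,35,0.1],[0,0,0,0,0,65,0.1],[0,0,0,0,0,80,0.1],[0,0,0,0,0,90,0.1],[0,0,0,0,0,97,0.1],[0,0,0,0,0,101,0.1],[0,0,0,0,0,101,0.1],[0,0,0,0,0,101,0.1],[0,0,0,0,0,101,0.1]]'
python3 -m crank '[[0,0,0,0,0,0,0.75],[0,0,0,0,0,0,0.75],[0,0,0,0,0,0,0.75],[0,0,0,0,0,0,0.75],[0,0,0,0,0,-10,0.75],[0,0,0,0,0,-40,0.75],[0,0,0,0,0,-80,0.75],[0,0,0,0,0,-120,0.75],[0,0,0,0,0,-150,0.75],[0,0,0,0,0,-150,0.75]]'
python3 - <<'E'
from h import *
for v in("wrist","side"):
    p=ctrl.get_image(v)
    for d in ctrl.cut_out("tall_tin",p)[:1]: print(v,d["p"],locate("tall_tin",d["mask"],p,.008))
    cv2.imwrite(f"pics/{v}9.png",p["img"][:,:,::-1])
E
```

```text
t: 11.8
eef_pos: [0.4731, -0.0541, -0.0098]
orientation: [3.14, 0.0, 1.57]
force: [-0.2, -0.9, -1.6]
gripper_width: 0.0608
grasp_force: 20.0
t: 12.63
eef_pos: [0.4762, -0.0549, 0.1458]
orientation: [3.13, 0.003, 1.57]
force: [1.2, -0.7, -0.3]
gripper_width: 0.0803
grasp_force: 0.0
wrist 0.69 (array([ 0.47397699, -0.05404247]), np.float64(0.9396130545241352))
side 0.59 (array([ 0.47352652, -0.0556126 ]), np.float64(0.8640132669983416))
```

View pics/wrist9.png

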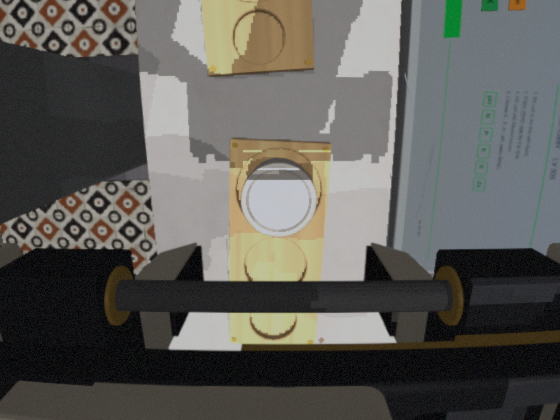

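The tin is centred in the large pocket at (278,198). Next is the capped bottle.

```bash
python3 -m crank '[[0,0,0.12,-40,0,0,0.5],[0,0,0.24,-80,0,0,0.5],[0,0,0.36,-120,0,0,0.5],[0,0,0.48,-160,0,0,0.5],[0,0,0.6,-200,0,0,0.5],[0,0,0.72,-240,20,0,0.5],[0,0,0.84,-270,50,0,0.5],[0,0,0.96,-287,80,0,0.5],[0,0,1.08,-287,110,0,0.5],[0,0,1.2,-287,135,0,0.5]]'
python3 -m crank '[[0,0,0.12,7,24,0,0.5],[0,0,0.24,7,24,0,0.5],[0,0,0.37,7,24,0,0.5],[0,0,0.37,7,24,0,0.5],[0,0,0.37,7,24,0,0.5],[0,0,0.37,7,24,0,0.5]]'
python3 - <<'E'
from h import *
print(ctrl.observe()["eef_pos"])
p=ctrl.get_image("wrist"); cv2.imwrite("pics/w10.png",p["img"][:,:,::-1])
for n in P:
    for d in ctrl.cut_out(n,p)[:1]:
        xy,iou=locate(n,d["mask"],p); print(n,round(d["p"],2),np.round(d["centre"]),np.round(xy*1e3),round(iou,2))
E
```

```text
t: 13.67
eef_pos: [0.6078, -0.3422, 0.1363]
orientation: [-3.138, 0.002, 0.362]
force: [0.7, 0.4, 0.6]
gripper_width: 0.0688
grasp_force: 0.0
t: 14.17
eef_pos: [0.622, -0.3606, 0.1384]
orientation: [-3.14, 0.002, 0.003]
force: [0.8, -0.1, 0.4]
gripper_width: 0.0688
grasp_force: 0.0
[ 0.62203259 -0.36058586  0.13838693]
capped_bottle 0.74 [272. 342.] [ 485. -353.] 0.06
small_funnel 0.56 [276. 340.] [ 458. -354.] 0.07
```

```bash
python3 -m crank '[[0,0,0,12,-20,0,0.5],[0,0,0,12,-20,10,0.5],[0,0,0,12,-20,40,0.5],[0,0,0,12,-20,80,0.5],[0,0,0,12,-20,110,0.5],[0,0,0,12,-20,130,0.5],[0,0,0,12,-20,142,0.5],[0,0,0,12,-20,142,0.5],[0,0,0,12,-20,142,0.5],[0,0,0,12,-20,142,-0.3]]'
python3 -m crank '[[0,0,0,0,0,0,-0.3],[0,0,0,0,0,0,-0.3],[0,0,0,0,0,0,-0.3],[0,0,0,0,0,0,-0.3],[0,0,0,0,0,0,-0.3]]'
```

```text
t: 15.4
eef_pos: [0.6357, -0.3418, -0.0003]
orientation: [3.14, -0.003, -0.0]
force: [-0.3, 0.7, 0.3]
gripper_width: 0.0657
grasp_force: 0.0
t: 15.82
eef_pos: [0.6351, -0.341, -0.0011]
orientation: [3.141, -0.002, -0.0]
force: [-0.1, 2.1, 5.8]
gripper_width: 0.0447
grasp_force: 20.0
```

```bash
python3 -m crank '[[0,0,0,0,0,-40,-0.3],[0,0,0,0,0,-80,-0.3],[0,0,0,0,0,-110,-0.3],[0,0,-0.1,-28,-10,-120,-0.3],[0,0,-0.2,-56,-30,-120,-0.3],[0,0,-0.3,-84,-55,-120,-0.3],[0,0,-0.4,-112,-85,-120,-0.3],[0,0,-0.5,-140,-115,-120,-0.3],[0,0,-0.6,-166,-145,-120,-0.3],[0,0,-0.7,-166,-180,-120,-0.3]]'
python3 -m crank '[[0,0,-0.12,0,0,0,-0.3],[0,0,-0.24,0,0,0,-0.3],[0,0,-0.36,0,0,0,-0.3],[0,0,-0.48,0,0,0,-0.3],[0,0,-0.6,0,0,0,-0.3],[0,0,-0.72,0,0,0,-0.3],[0,0,-0.84,0,0,0,-0.3],[0,0,-0.87,0,0,0,-0.3],[0,0,-0.87,0,0,0,-0.3]]'
```

```text
t: 16.65
eef_pos: [0.4637, -0.1597, 0.1172]
orientation: [-3.139, 0.003, 0.703]
force: [2.2, 0.1, -0.7]
gripper_width: 0.0445
grasp_force: 20.0
t: 17.4
eef_pos: [0.4684, -0.161, 0.1175]
orientation: [-3.141, 0.0, 1.571]
force: [-0.4, 0.3, -1.7]
gripper_width: 0.0443
grasp_force: 20.0
```

```bash
python3 -m crank '[[0,0,0,30,1,0,-0.3],[0,0,0,30,1,30,-0.3],[0,0,0,30,1,60,-0.3],[0,0,0,30,1,80,-0.3],[0,0,0,30,1,95,-0.3],[0,0,0,30,1,104,-0.3],[0,0,0,30,1,110,-0.3],[0,0,0,30,1,110,-0.3],[0,0,0,30,1,110,-0.3],[0,0,0,30,1,110,-0.3]]'
python3 -m crank '[[0,0,0,0,0,0,0.4],[0,0,0,0,0,0,0.4],[0,0,0,0,0,0,0.4],[0,0,0,0,0,0,0.4],[0,0,0,0,0,-10,0.4],[0,0,0,0,0,-40,0.4],[0,0,0,0,0,-80,0.4],[0,0,0,0,0,-120,0.4],[0,0,0,0,0,-120,0.4],[0,0,0,0,0,-120,0.4]]'
python3 - <<'E'
from h import *
for v in("wrist","side","top"):
    p=ctrl.get_image(v)
    for n,z in(("tall_tin",.008),("capped_bottle",.008),("dropper",0),("small_funnel",0)):
        for d in ctrl.cut_out(n,p)[:1]: xy,i=locate(n,d["mask"],p,z); print(v,n,round(d["p"],2),(xy*1e3).round(1),round(i,2))
    cv2.imwrite(f"pics/{v}11.png",p["img"][:,:,::-1])
E
```

```text
t: 18.23
eef_pos: [0.4702, -0.1313, 0.0083]
orientation: [3.14, 0.001, 1.569]
force: [0.8, -0.7, -0.8]
gripper_width: 0.0446
grasp_force: 20.0
t: 19.07
eef_pos: [0.4711, -0.1316, 0.1307]
orientation: [3.136, 0.003, 1.57]
force: [-0.2, 0.2, 0.1]
gripper_width: 0.0644
grasp_force: 0.0
wrist tall_tin 0.92 [473.7 -53.6] 0.95
wrist capped_bottle 0.9 [ 471.2 -135.8] 0.95
side tall_tin 0.97 [475.5 -57.9] 0.74
side capped_bottle 0.79 [ 475.3 -151.8] 0.75
side dropper 0.66 [ 519.4 -327.8] 0.83
top tall_tin 0.77 [475.3 -50.5] 0.83
top dropper 0.53 [ 521.2 -332.8] 0.71
top small_funnel 0.72 [ 427.5 -351.4] 0.92
```

View pics/wrist11.png

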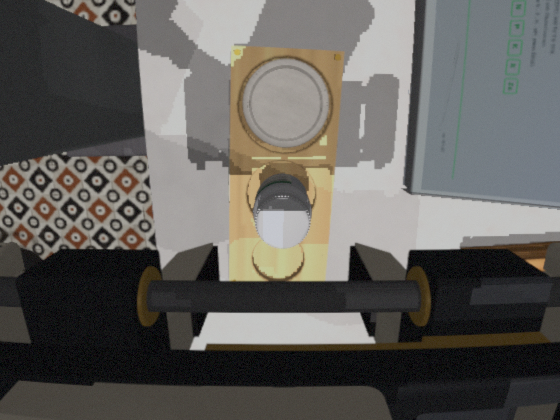

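The tin is seated at (284,102), and the capped bottle stands in the middle pocket at (281,212). Next is the dropper.

```bash
python3 -m crank '[[0,0,0.12,-35,5,0,0.3],[0,0,0.24,-70,10,0,0.3],[0,0,0.36,-105,20,0,0.3],[0,0,0.48,-140,30,0,0.3],[0,0,0.6,-170,40,0,0.3],[0,0,0.72,-198,51,0,0.3],[0,0,0.84,-198,51,0,0.3],[0,0,0.96,-198,51,0,0.3],[0,0,1.08,-198,51,0,0.3],[0,0,1.2,-198,51,0,0.3]]'
python3 -m crank '[[0,0,0.12,0,0,0,0.3],[0,0,0.24,0,0,0,0.3],[0,0,0.37,0,0,0,0.3],[0,0,0.37,0,0,0,0.3],[0,0,0.37,0,0,0,0.3],[0,0,0.37,0,0,0,0.3]]'
```

```text
t: 20.65
eef_pos: [0.5202, -0.3292, 0.1272]
orientation: [-3.141, 0.0, 0.363]
force: [0.2, -0.1, -0.3]
gripper_width: 0.0596
grasp_force: 0.0
t: 21.15
eef_pos: [0.5204, -0.329, 0.1276]
orientation: [3.142, 0.0, 0.003]
force: [0.3, -0.1, 1.3]
gripper_width: 0.0594
grasp_force: 0.0
```

```bash
python3 -m crank '[[0,0,0,0,1,35,0.3],[0,0,0,0,1,70,0.3],[0,0,0,0,1,100,0.3],[0,0,0,0,1,120,0.3],[0,0,0,0,1,134,0.3],[0,0,0,0,1,134,0.3],[0,0,0,0,1,134,0.3],[0,0,0,0,1,134,-0.5],[0,0,0,0,1,134,-0.5],[0,0,0,0,1,134,-0.5]]' 15
python3 -m crank '[[0,0,0,0,0,0,-0.5],[0,0,0,0,0,0,-0.5],[0,0,0,0,0,0,-0.5],[0,0,0,0,0,0,-0.5]]'
```

```text
t: 21.98
eef_pos: [0.5211, -0.3306, -0.0049]
orientation: [3.14, -0.002, 0.0]
force: [0.3, -0.4, 0.3]
gripper_width: 0.0439
grasp_force: 0.0
t: 22.32
eef_pos: [0.5208, -0.3304, -0.0056]
orientation: [3.141, -0.001, -0.0]
force: [-0.4, -0.4, 4.8]
gripper_width: 0.0317
grasp_force: 15.0
```

```bash
python3 -m crank '[[0,0,0,0,0,-40,-0.5],[0,0,0,0,0,-80,-0.5],[0,0,0,0,0,-110,-0.5],[0,0,-0.12,-15,-35,-115,-0.5],[0,0,-0.24,-30,-70,-115,-0.5],[0,0,-0.36,-45,-105,-115,-0.5],[0,0,-0.48,-54,-138,-115,-0.5],[0,0,-0.6,-54,-138,-115,-0.5],[0,0,-0.72,-54,-138,-115,-0.5],[0,0,-0.84,-54,-138,-115,-0.5]]'
python3 -m crank '[[0,0,-0.12,0,0,0,-0.5],[0,0,-0.24,0,0,0,-0.5],[0,0,-0.36,0,0,0,-0.5],[0,0,-0.48,0,0,0,-0.5],[0,0,-0.6,0,0,0,-0.5],[0,0,-0.73,0,0,0,-0.5],[0,0,-0.73,0,0,0,-0.5],[0,0,-0.73,0,0,0,-0.5]]'
```

```text
t: 23.15
eef_pos: [0.4662, -0.1911, 0.1088]
orientation: [3.142, 0.0, 0.847]
force: [1.1, -1.0, -1.1]
gripper_width: 0.0318
grasp_force: 15.0
t: 23.82
eef_pos: [0.4662, -0.1919, 0.1085]
orientation: [-3.141, -0.0, 1.566]
force: [-0.1, -0.9, -0.6]
gripper_width: 0.0322
grasp_force: 15.0
```

```bash
python3 -m crank '[[0,0,0,0,0,35,-0.5],[0,0,0,0,0,65,-0.5],[0,0,0,0,0,85,-0.5],[0,0,0,0,0,97,-0.5],[0,0,0,0,0,105,-0.5],[0,0,0,0,0,105,-0.5],[0,0,0,0,0,105,-0.5],[0,0,0,0,0,105,-0.5]]'
python3 -m crank '[[0,0,0,0,0,0,0.1],[0,0,0,0,0,0,0.1],[0,0,0,0,0,0,0.1],[0,0,0,0,0,0,0.1],[0,0,0,0,0,-10,0.1],[0,0,0,0,0,-40,0.1],[0,0,0,0,0,-80,0.1],[0,0,0,0,0,-120,0.1],[0,0,0,0,0,-120,0.1],[0,0,0,0,0,-120,0.1]]'
python3 - <<'E'
from h import *
for v in("wrist",):
    p=ctrl.get_image(v)
    for n,z in(("tall_tin",.008),("capped_bottle",.008),("dropper",0.008)):
        for d in ctrl.cut_out(n,p)[:1]: xy,i=locate(n,d["mask"],p,z); print(v,n,round(d["p"],2),(xy*1e3).round(1),round(i,2))
    cv2.imwrite(f"pics/{v}12.png",p["img"][:,:,::-1])
E
```

```text
t: 24.48
eef_pos: [0.4668, -0.1922, 0.0042]
orientation: [3.141, 0.001, 1.569]
force: [-0.4, 0.2, -0.5]
gripper_width: 0.0321
grasp_force: 15.0
t: 25.32
eef_pos: [0.4678, -0.1928, 0.1266]
orientation: [3.136, 0.003, 1.57]
force: [-0.2, 0.4, -0.9]
gripper_width: 0.0506
grasp_force: 0.0
wrist tall_tin 0.93 [473.6 -52.9] 0.97
wrist capped_bottle 0.74 [ 471.3 -134.2] 0.89
wrist dropper 0.71 [ 467.9 -191.1] 0.86
```

View pics/wrist12.png

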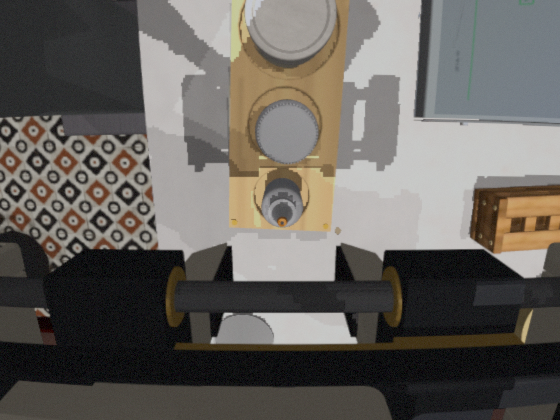

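All three are seated: tin (290,20), bottle (288,132) and dropper (283,198). Next is the funnel, keeping the same yaw.

```bash
python3 -m crank '[[0,0,0,-38,-10,0,0.1],[0,0,0,-76,-20,0,0.1],[0,0,0,-114,-30,0,0.1],[0,0,0,-145,-41,0,0.1],[0,0,0,-158,-41,0,0.1],[0,0,0,-158,-41,0,0.1],[0,0,0,-158,-41,0,0.1],[0,0,0,-158,-41,0,0.1]]'
python3 - <<'E'
from h import *
p=ctrl.get_image("wrist");print(ctrl.observe()["eef_pos"])
for d in ctrl.cut_out("small_funnel",p)[:1]: xy,i=locate("small_funnel",d["mask"],p); print(round(d["p"],2),(xy*1e3).round(1),round(i,2))
E
```

```text
t: 26.18
eef_pos: [0.4253, -0.3484, 0.1228]
orientation: [-3.14, -0.002, 1.57]
force: [0.9, 0.3, -0.0]
gripper_width: 0.0504
grasp_force: 0.0
[ 0.425491   -0.34822595  0.12309722]
0.62 [ 427.1 -351.6] 0.96
```

```bash
python3 -m crank '[[0,0,0,-2,1,35,0.1],[0,0,0,-2,1,70,0.1],[0,0,0,-2,1,95,0.1],[0,0,0,-2,1,108,0.1],[0,0,0,-2,1,117,0.1],[0,0,0,-2,1,117,0.1],[0,0,0,-2,1,117,0.1],[0,0,0,-2,1,117,-0.95],[0,0,0,-2,1,117,-0.95],[0,0,0,-2,1,117,-0.95]]' 10
python3 -m crank '[[0,0,0,0,0,0,-0.95],[0,0,0,0,0,0,-0.95],[0,0,0,0,0,0,-0.95],[0,0,0,0,0,0,-0.95],[0,0,0,0,0,0,-0.95],[0,0,0,0,0,0,-0.95]]'
```

```text
t: 27.12
eef_pos: [0.4268, -0.3524, 0.0078]
orientation: [3.14, 0.002, 1.57]
force: [0.1, -0.9, 1.1]
gripper_width: 0.0353
grasp_force: 0.0
t: 27.62
eef_pos: [0.4263, -0.352, 0.0068]
orientation: [3.141, 0.0, 1.57]
force: [-0.9, 0.3, 1.9]
gripper_width: 0.0116
grasp_force: 10.0
```

```bash
python3 -m crank '[[0,0,0,0,0,-40,-0.95],[0,0,0,0,0,-80,-0.95],[0,0,0,0,0,-115,-0.95],[0,0,0,20,0,-135,-0.95],[0,0,0,55,5,-135,-0.95],[0,0,0,95,10,-135,-0.95],[0,0,0,135,15,-135,-0.95],[0,0,0,175,20,-135,-0.95],[0,0,0,215,26,-135,-0.95],[0,0,0,250,26,-135,-0.95]]'
python3 -m crank '[[0,0,0,40,0,0,-0.95],[0,0,0,80,0,0,-0.95],[0,0,0,120,0,0,-0.95],[0,0,0,160,0,0,-0.95],[0,0,0,200,0,0,-0.95],[0,0,0,230,0,0,-0.95],[0,0,0,250,0,0,-0.95],[0,0,0,250,0,0,-0.95],[0,0,0,250,0,0,-0.95],[0,0,0,250,0,0,-0.95]]'
python3 - <<'E'
from h import *
p=ctrl.get_image("top");q=ctrl.get_image("wrist");s=ctrl.get_image("side");print(ctrl.observe()["eef_pos"])
for n,v in(("w",q),("s",s)):
  for d in ctrl.cut_out("small_funnel",v)[:1]: xy,i=locate("small_funnel",d["mask"],v,.135); print(n,round(d["p"],2),(xy*1e3).round(1),round(i,2))
E
```

```text
t: 28.45
eef_pos: [0.4528, -0.0997, 0.1417]
orientation: [3.141, -0.0, 1.57]
force: [0.8, 0.5, 0.3]
gripper_width: 0.0118
grasp_force: 9.9
t: 29.28
eef_pos: [0.4526, 0.1475, 0.1414]
orientation: [-3.141, 0.001, 1.57]
force: [0.6, -0.5, 0.8]
gripper_width: 0.0116
grasp_force: 9.9
[0.45286678 0.14694537 0.14157407]
w 0.81 [453.4 154.6] 0.66
s 0.8 [451.2 153.5] 0.73
```

Run:
```python
from h import *
for v in("wrist","side"):
  p=ctrl.get_image(v); d=ctrl.cut_out("small_funnel",p)[0]
  b=lambda m:cv2.boundingRect(m.astype(np.uint8)); print(v,"mask",b(d["mask"]),"pred",b(sil("small_funnel",(.4525,.147),p,.135)),b(sil("small_funnel",(.4525,.153),p,.135)))
```

```text
wrist mask (229, 184, 110, 97) pred (227, 185, 109, 119) (227, 175, 110, 116)
side mask (282, 182, 28, 31) pred (282, 180, 29, 33) (281, 181, 29, 33)
```

The funnel hangs upright at the expected place. I lower it.

```bash
python3 -m crank '[[0,0,0,1,0,35,-0.95],[0,0,0,1,0,70,-0.95],[0,0,0,1,0,95,-0.95],[0,0,0,1,0,112,-0.95],[0,0,0,1,0,120,-0.95],[0,0,0,1,0,126,-0.95],[0,0,0,1,0,126,-0.95],[0,0,0,1,0,126,-0.95],[0,0,0,1,0,126,-0.95]]'
python3 -m crank '[[0,0,0,0,0,0,-0.3],[0,0,0,0,0,0,-0.3],[0,0,0,0,0,0,-0.3],[0,0,0,0,0,0,-0.3],[0,0,0,0,0,-10,-0.1],[0,0,0,0,0,-40,0.1],[0,0,0,0,0,-80,0.1],[0,0,0,0,0,-120,0.1],[0,0,0,0,0,-120,0.1],[0,0,0,0,0,-120,0.1]]'
python3 - <<'E'
from h import *
for v in("wrist","side"):
    p=ctrl.get_image(v)
    for n,z in(("small_funnel",.008),("small_bottle",0)):
        for d in ctrl.cut_out(n,p)[:1]: xy,i=locate(n,d["mask"],p,z); print(v,n,round(d["p"],2),(xy*1e3).round(1),round(i,2))
    for d in ctrl.cut_out("short_tray",p)[:1]:
        c=max(cv2.findContours(d["mask"].astype(np.uint8),0,2)[0],key=cv2.contourArea)[:,0]
        w=np.array([ray(u,p,.016)[:2] for u in c.astype(float)])*1e3; print(cv2.minAreaRect(w.astype(np.float32)))
E
```

```text
t: 30.48
eef_pos: [0.4537, 0.1492, 0.0166]
orientation: [3.139, -0.0, 1.57]
force: [0.6, 0.2, -0.6]
gripper_width: 0.0121
grasp_force: 9.9
t: 31.32
eef_pos: [0.4542, 0.1493, 0.1379]
orientation: [3.136, -0.001, 1.57]
force: [0.3, -0.4, -0.9]
gripper_width: 0.0509
grasp_force: 0.0
wrist small_funnel 0.84 [454.8 149. ] 0.98
wrist small_bottle 0.92 [619.1 323.9] 0.91
((454.0285949707031, 128.23141479492188), (93.08155822753906, 134.25979614257812), 3.548846483230591)
side small_funnel 0.91 [454.8 147.5] 0.93
side small_bottle 0.69 [617.9 320.7] 0.83
((451.5802001953125, 130.12734985351562), (99.60675811767578, 167.36241149902344), 4.484012603759766)
```

```bash
python3 -m crank '[[0,0,0.12,36,0,0,0.1],[0,0,0.24,72,10,0,0.1],[0,0,0.36,108,20,0,0.1],[0,0,0.48,144,35,0,0.1],[0,0,0.6,173,55,0,0.1],[0,0,0.72,173,90,0,0.1],[0,0,0.84,173,125,0,0.1],[0,0,0.96,173,155,0,0.1],[0,0,1.08,173,164,0,0.1],[0,0,1.2,173,164,0,0.1]]'
python3 -m crank '[[0,0,0.12,0,0,0,0.1],[0,0,0.24,0,0,0,0.1],[0,0,0.37,0,0,0,0.1],[0,0,0.37,0,0,0,0.1],[0,0,0.37,0,0,0,0.1],[0,0,0.37,0,0,0,0.1]]'
python3 - <<'E'
from h import *
for v in("wrist","side"):
    p=ctrl.get_image(v)
    for n,z in(("small_bottle",0),):
        for d in ctrl.cut_out(n,p)[:1]: xy,i=locate(n,d["mask"],p,z); print(v,n,round(d["p"],2),(xy*1e3).round(1),round(i,2))
E
```

```text
t: 32.55
eef_pos: [0.6191, 0.321, 0.1335]
orientation: [3.141, 0.001, 0.362]
force: [-0.6, -0.1, 0.1]
gripper_width: 0.0507
grasp_force: 0.0
t: 33.05
eef_pos: [0.6168, 0.3218, 0.1351]
orientation: [3.141, 0.001, 0.003]
force: [0.1, -0.1, 0.2]
gripper_width: 0.0505
grasp_force: 0.0
wrist small_bottle 0.75 [617.7 321.7] 0.87
side small_bottle 0.59 [618.1 319.8] 0.83
```

Aligned. I descend 147 mm and grip.

```bash
python3 -m crank '[[0,0,0,1,0,35,0.1],[0,0,0,1,0,70,0.1],[0,0,0,1,0,105,0.1],[0,0,0,1,0,130,0.1],[0,0,0,1,0,140,0.1],[0,0,0,1,0,147,0.1],[0,0,0,1,0,147,0.1],[0,0,0,1,0,147,0.1],[0,0,0,1,0,147,-0.6],[0,0,0,1,0,147,-0.6]]' 15
python3 -m crank '[[0,0,0,0,0,0,-0.6],[0,0,0,0,0,0,-0.6],[0,0,0,0,0,0,-0.6],[0,0,0,0,0,0,-0.6]]'
```

```text
t: 34.08
eef_pos: [0.6191, 0.3223, -0.0093]
orientation: [-3.14, -0.003, -0.0]
force: [0.2, 0.3, -0.0]
gripper_width: 0.0417
grasp_force: 0.0
t: 34.42
eef_pos: [0.6184, 0.322, -0.0105]
orientation: [-3.141, -0.001, -0.0]
force: [-0.2, -0.8, 4.5]
gripper_width: 0.027
grasp_force: 15.0
```

```bash
python3 -m crank '[[0,0,0,0,0,-40,-0.6],[0,0,0,0,0,-80,-0.6],[0,0,0,0,0,-110,-0.6],[0,0,-0.1,-30,0,-120,-0.6],[0,0,-0.2,-65,10,-120,-0.6],[0,0,-0.3,-95,30,-120,-0.6],[0,0,-0.4,-125,55,-120,-0.6],[0,0,-0.5,-150,85,-120,-0.6],[0,0,-0.6,-162,120,-120,-0.6],[0,0,-0.6,-162,142,-120,-0.6]]'
python3 -m crank '[[0,0,-0.12,0,0,0,-0.6],[0,0,-0.24,0,0,0,-0.6],[0,0,-0.36,0,0,0,-0.6],[0,0,-0.48,0,0,0,-0.6],[0,0,-0.6,0,0,0,-0.6],[0,0,-0.72,0,0,0,-0.6],[0,0,-0.84,0,0,0,-0.6],[0,0,-0.97,0,0,0,-0.6],[0,0,-0.97,0,0,0,-0.6],[0,0,-0.97,0,0,0,-0.6]]'
```

```text
t: 35.25
eef_pos: [0.4522, 0.178, 0.1085]
orientation: [-3.141, 0.003, 0.606]
force: [0.8, -0.1, -1.5]
gripper_width: 0.0267
grasp_force: 15.0
t: 36.08
eef_pos: [0.4558, 0.1799, 0.1085]
orientation: [-3.141, 0.0, 1.566]
force: [0.3, -0.8, -0.0]
gripper_width: 0.0268
grasp_force: 15.0
```

```bash
python3 -m crank '[[0,0,0,-35,0,0,-0.6],[0,0,0,-70,0,0,-0.6],[0,0,0,-99,1,0,-0.6],[0,0,0,-99,1,0,-0.6],[0,0,0,-99,1,35,-0.6],[0,0,0,-99,1,65,-0.6],[0,0,0,-99,1,85,-0.6],[0,0,0,-99,1,97,-0.6],[0,0,0,-99,1,105,-0.6],[0,0,0,-99,1,110,-0.6]]'
python3 -m crank '[[0,0,0,0,0,0,-0.6],[0,0,0,0,0,0,-0.6],[0,0,0,0,0,0,-0.1],[0,0,0,0,0,0,-0.1],[0,0,0,0,0,0,-0.1],[0,0,0,0,0,0,-0.1],[0,0,0,0,0,-10,-0.1],[0,0,0,0,0,-40,-0.1],[0,0,0,0,0,-80,-0.1],[0,0,0,0,0,-120,-0.1]]'
python3 -m crank '[[0,0,0,-40,0,-20,0],[0,0,0,-80,0,-40,0],[0,0,0,-120,0,-60,0],[0,0,0,-160,0,-80,0],[0,0,0,-200,-20,-80,0],[0,0,0,-240,-40,-80,0],[0,0,0,-280,-40,-80,0],[0,0,0,-320,-40,-80,0],[0,0,0,-360,-40,-80,0],[0,0,0,-380,-40,-80,0]]'
python3 - <<'E'
from h import *
q=ctrl.get_image("top"); s=ctrl.get_image("side")
for v,p in(("top",q),("side",s)):
    for n,z in(("tall_tin",.008),("capped_bottle",.008),("dropper",.008),("small_funnel",.008),("small_bottle",.008),("low_tin",0),("open_bottle",0)):
        for d in ctrl.cut_out(n,p)[:1]: xy,i=locate(n,d["mask"],p,z); print(v,n,round(d["p"],2),(xy*1e3).round(1),round(i,2))
a=cv2.resize(q["img"][190:270,210:400],(760,320),interpolation=2)[:280]; b=cv2.resize(s["img"][160:280,230:395],(440,320),interpolation=2)
cv2.imwrite("pics/final.png",np.vstack([a,np.pad(b,((0,0),(0,320),(0,0)))])[:600,:,::-1])
E
```

```text
t: 36.92
eef_pos: [0.4566, 0.0811, -0.0022]
orientation: [-3.141, 0.0, 1.568]
force: [-0.0, -0.7, -0.9]
gripper_width: 0.0268
grasp_force: 15.0
t: 37.75
eef_pos: [0.4558, 0.0809, 0.1196]
orientation: [-3.139, 0.0, 1.57]
force: [0.8, -1.1, 0.0]
gripper_width: 0.0411
grasp_force: 0.0
t: 38.58
eef_pos: [0.4157, -0.3024, 0.199]
orientation: [3.141, 0.001, 1.568]
force: [1.3, 0.3, -0.4]
gripper_width: 0.046
grasp_force: 0.0
top tall_tin 0.64 [474.5 -53.5] 0.86
top capped_bottle 0.61 [ 470.6 -135.5] 0.79
top dropper 0.64 [ 467.8 -191.2] 0.88
top small_funnel 0.82 [453.8 149.6] 0.94
top small_bottle 0.39 [459.3  80. ] 0.83
top low_tin 0.67 [535.5 333.8] 0.82
top open_bottle 0.6 [483.5 443.6] 0.95
side tall_tin 0.7 [475.3 -56.8] 0.87
side capped_bottle 0.79 [ 473.1 -148.3] 0.74
side dropper 0.64 [ 466.1 -210. ] 0.39
side small_funnel 0.83 [453.4 149.5] 0.84
side small_bottle 0.54 [457.8  79.8] 0.78
side low_tin 0.7 [535.9 330.8] 0.93
side open_bottle 0.56 [486.1 439. ] 0.91
```

View pics/final.png

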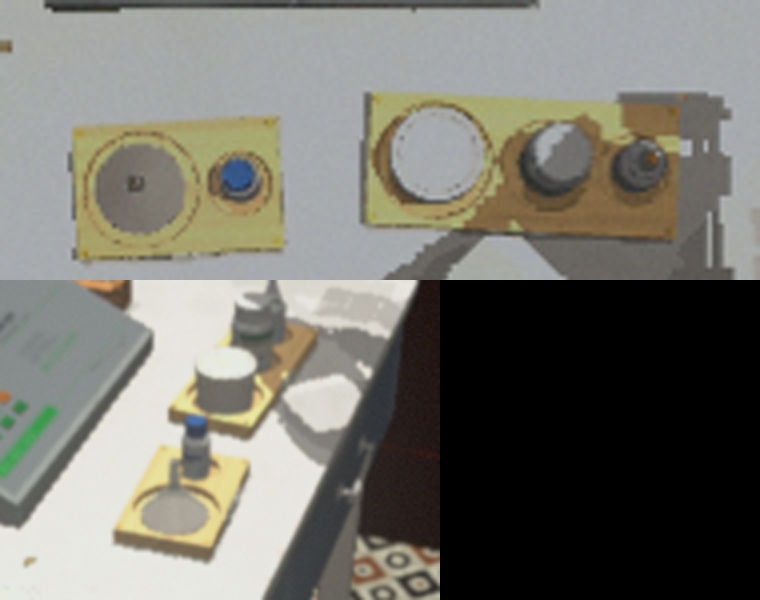

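The final view shows all five things upright in their pockets, and the low tin and open bottle unmoved. The gripper is clear, so I hand the job in.

```bash
python3 -c "
from workcell import ctrl
print(ctrl.observe()['joint_vel'].round(3)); print(ctrl.sign_off())"
```

```text
[-0.003  0.003 -0.001  0.001  0.001 -0.002]
the job is handed in; nothing more can be done
None
```

Both kits are made up and the job is handed in at about 39 s: all five items stand upright in their pockets with the gripper clear, and the low tin and open bottle were not moved.

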